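# Pop a charged scanner battery out of the charger and trap it

### The job

Release the fully charged battery (four green lights) from the two-bay charger: press the blue key of its bay down with one finger and trap the battery with the other finger as the spring pops it forward, so that it stops part way out, still flat between its guides, and does not shoot off the front. Finish while still holding it there with the finger in front of it, so that I can take it from you. Do not lift it, and leave the other battery and the things lying around the charger where they are.

Things in the scene. Friction and masses are not known exactly. Their poses are not given: they have to be found in the camera images.
- charger: two-bay charger for scanner batteries, fixed on the cart deck: grey base 170 (x) x 188 (y) mm, its top (the bay floor) 16 mm above the deck. Origin: centre of the underside; z up; batteries pop out to -x, its front, which faces away from the robot. Bays along x at y = +36 mm (left) and -36 mm (right), guide rails 4 mm high, 46 mm apart. A black hood, 56 mm above the deck, covers x = +10 to +85 mm.
- battery_full: fully charged battery: black block 70 (x) x 44 (y) x 20 mm, 75 to 145 g, four green lights on top near its front. Origin: centre of its underside; axes parallel to the charger's. Seated loose in either bay: origin at charger x = -10 to -12 mm, front face 35 mm ahead of that, underside 16 mm and top 36 mm above the cart deck. The key's catch holds a 6 mm lug on its side, at the front end.
- battery_low: the half-charged battery in the other bay: the same block, but two lights orange and two dark. Not to be moved.
- key_left (a joint): blue release key of the left (+y) bay: 0 up, 0.010 m fully down, moving straight down. Its spring takes 2 N at the start and 7 N at the bottom; the catch's friction adds up to 3 N. The catch is one piece with the key and frees the battery at 5 to 7 mm of travel; the key springs back up when let go.
- key_right (a joint): blue release key of the right (-y) bay; the same.
- key_left_top (a point): centre of the top of the left key's pad, 24 (x) x 22 (y) mm, at charger x = -73, y = +77 mm; 33 mm above the cart deck when up, 23 mm when down (still 7 mm above the bay floor, and below the battery's top).
- key_right_top (a point): the same point on the right key's pad, at charger x = -73, y = -77 mm.
- outlet_left (a point): point on the left bay's floor, on its centre line, 16 mm above the cart deck, at charger x = -73, y = +36 mm: abreast of the left key's pad, 41 mm inwards from its centre, and 27 mm ahead of the front face of a seated battery. The base ends 12 mm further on.
- outlet_right (a point): the same point of the right bay, at charger x = -73, y = -36 mm.
- ejector_left (a joint): white spring ejector behind the battery of the left bay: 0 pushed in by a seated battery, 0.040 m fully out. It pushes the battery forward with 4.5 N at 0, falling evenly to 2 N at 0.040 m, where it stops. A freed battery that nothing stops is out within about 0.1 s and slides on off the front of the charger.
- ejector_right (a joint): spring ejector of the right bay; the same.
- scanner: bystander: grey and black pistol-shaped hand scanner lying on its side, 120 x 160 x 58 mm; origin under its head.
- carton: bystander: small cardboard carton with a red band, 75 x 105 x 30 mm; origin at the centre of its underside.
- bottle: bystander: small amber bottle with a yellow cap, 44 mm across, 125 mm tall, upright; origin at the centre of its underside.
- box_knife: bystander: flat orange box cutter, 30 x 150 x 20 mm; origin at the centre of its underside.

How it is judged:
By the outcome, as a careful person would: the job done as asked, in the order asked, and still so for the second after the job is handed in, while the arm keeps its last pose, push and grip.
It also fails if it takes over 32 s, if anything falls off the work surface, if the arm or the gripper's body presses on something with over 40 N, if the wrist force passes 120 N, or if a joint passes its speed limit or range.

### The arm

A 6-joint arm with a two-finger parallel gripper is mounted at the origin on the work surface. World frame = base frame: x ahead of the robot, y to its left, z up, the work surface at z = 0. Lengths are in mm, angles in rad, forces in N, time in s.
With the tool pointing down it reaches from about 150 to 775 mm from the base axis. Payload 6.1 kg.
Tool frame: the origin (TCP) lies at the centre of the arm's flange, where the gripper is bolted on; the fingertips stand 173 mm ahead of it and the grasp point (between the pads) lies 155 mm ahead of it (ctrl.tips_ahead is the distance from the TCP to the fingertips, in mm); x points along the fingers, z is the direction in which the jaws open and shut, and the axes are right-handed (so a half turn about x gives the same grasp; the last joint's range is limited). The gripper opens to 85 mm and grips with 20 to 120 N. Pads are 22 mm wide; open, the fingers measure 114 mm over their backs; the gripper's body (76 mm by 85 mm) begins 54 mm behind the grasp point. The pads swing forward as they close: fully open they stand 13 mm farther back than shut.
Start: joints at [1.286, 0.126, -0.04, 1.405, 0, 1.571], TCP at [147.501, 503.838, 404.695] pointing down, gripper open.
Joint ranges: [-2.72, 2.72], [-0.95, 1.95], [-1.27, 1.35], [-1.78, 2.02], [-1.46, 1.47], [-3.14, 3.14]. Speed limits (rad/s): [2.39, 2.39, 3.01, 3.14, 3.14, 3.14].

### API

Orientations are given as a unit quaternion [x, y, z, w].
In Python, from plant import sense, eyes, ctrl gives the robot as it stands.
- The arm moves only by the tool step_arm, never from a script. Its argument "increments" is one flat list of numbers, 5 for each row, row after row: the shift along the tool's x, y, z in cm, then the turn about the tool's x in rad, then the finger opening in cm, from 0 to 8.54. In form: [x, y, z, roll, grip, x, y, z, roll, grip, ...]. A call has 1 to 20 rows; each row shifts and turns the commanded pose from where the row before left it, along the tool's axes as they then stand; what a row does not reach is not made up. A row lasts 1/10 s, in which the tool goes at most 50 mm and 8.59 degrees, less where a joint would pass 70% of its speed; a pose out of reach is approached as far as the arm can. A call is refused whole if a number of a shift passes 5 or a number of a turn 0.15, either way. A call with a gripper value outside its range is refused whole. The fingers move at their own pace and stop on an object; "newtons" is the grip in N (left out, the last holds). Time passes only in rows, so rows that do not move let the fingers close. It gives the time, the measured TCP pose, the force and the opening at its end, in the units of the state.
- sense(): the state, without advancing time (a new reading comes with each control period).
- eyes.capture(name): name is "side" or "top"; returns (picture, depth): 400x640x3 uint8, red, green, blue; 400x640 float32, mm along the optical axis (not along the pixel's ray), 0 where there is no reading.
- eyes.get_calibration(name): a dict with "mtx" (3x3 intrinsics, pixels), "dist" ([k1, k2, p1, p2, k3] as OpenCV has them; the pictures are not rectified), "rvec" (rotation vector, rad) and "tvec" (3), from world to camera coordinates, as OpenCV has them. Camera axes: x right, y down, z forward; pixel columns grow to the right and rows downward; lengths in mm; the calibration is good to about 2 mm. A picture is of the moment at which its call begins. get_calibration takes no time and is no camera call.
- ctrl.finish_job(): hands the job in, once; it reports no verdict.
The state is a dict: "time": time; "joints": joint angles; "qd": joint speeds; "tau": joint torques, N m; "tool_pos": TCP position; "orientation": TCP orientation; "wrist_force": force on the tool from outside, world axes, zero at the start; "torque": the same for the moment, N m; "grip_width": opening from 0.0 (shut) to 1.0 (fully open).
Only numpy, scipy, OpenCV 4.12 (cv2) and the standard library are available. Lean on these libraries where they do the work, as an engineer would, in place of code of your own. Each camera call takes 0.05 s, during which the arm holds its last target.

## Working session

There is one attempt and no reset: what is moved stays moved. The work goes in short steps, Python scripts to look and compute and a tool call to move; the robot and the scene stay as the last step left them, time stands still between calls to the robot, and variables do not carry over. Pictures are saved under pics/ and viewed, and the job is handed in when it is done.

Besides the shell and the picture viewer there is one more tool, called after "Call:" as a command line: name --argument value ..., lists and objects as JSON in quotes. step_arm: Moves the arm, as the interface text tells. Its arguments: {"type":"object","properties":{"increments":{"type":"array"},"newtons":{"type":"number"}},"required":["increments"]}

```bash
mkdir -p pics; ls; python3 - <<'E'
from plant import sense, eyes, ctrl
import cv2,numpy as np
print(sense())
for n in("top","side"):
    p,d=eyes.capture(n); cv2.imwrite(f"pics/{n}0.png",p[:,:,::-1]); np.savez(f"{n}0.npz",p=p,d=d)
    c=eyes.get_calibration(n); R=cv2.Rodrigues(np.array(c["rvec"]))[0]; print(n,c["mtx"],c["dist"],"cam at",-R.T@np.array(c["tvec"]).ravel(), R)
print(ctrl.tips_ahead)
E
```

```text
pics
{'time': 0.0, 'joints': array([ 1.28598748e+00,  1.26370732e-01, -4.06172807e-02,  1.40541626e+00,
        2.26474664e-07,  1.57084208e+00]), 'qd': array([ 0.00012067,  0.00115261,  0.00050109, -0.00053442, -0.00095659,
        0.00112426]), 'tau': array([-2.43458380e-04, -4.35916042e+01,  3.52922738e+01,  1.75009144e-02,
       -2.75109403e-05, -2.04286636e-05]), 'tool_pos': array([147.47158329, 503.71484135, 403.92887616]), 'orientation': array([-0.42430473,  0.56636514,  0.42362311,  0.56545512]), 'wrist_force': array([-0.11707718,  0.01252057,  0.39621474]), 'torque': array([-0.0582284 ,  0.00809173,  0.0434226 ]), 'grip_width': 0.9962020499922561}
top [[427.26973544   0.         324.10359438]
 [  0.         427.26973544 199.70825805]
 [  0.           0.           1.        ]] [-0.0485755  0.         0.         0.         0.       ] cam at [ 401.40351046   84.69404183 1053.7937688 ] [[-0.00236151 -0.99986637 -0.01617577]
 [-0.98320923  0.00527311 -0.1824056 ]
 [ 0.18246652  0.01547341 -0.9830903 ]]
side [[468.26938583   0.         320.54921337]
 [  0.         468.26938583 206.95527584]
 [  0.           0.           1.        ]] [0.00225629 0.         0.         0.         0.        ] cam at [ 223.03227984 -632.86350606  637.0345146 ] [[ 0.89501383 -0.44549282  0.02205422]
 [-0.24635369 -0.53494376 -0.80817389]
 [ 0.37183343  0.71789367 -0.58853087]]
173.4
```

View pics/top0.png

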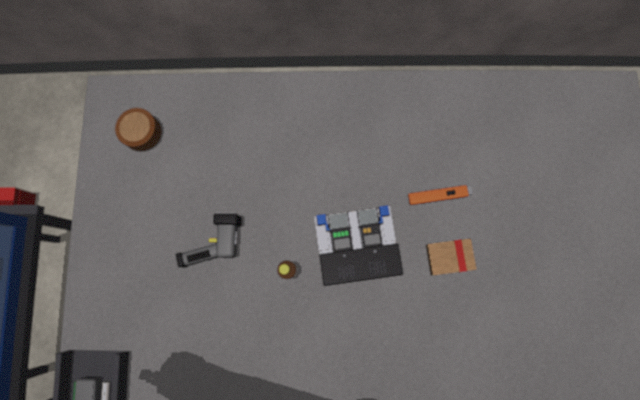

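View pics/side0.png

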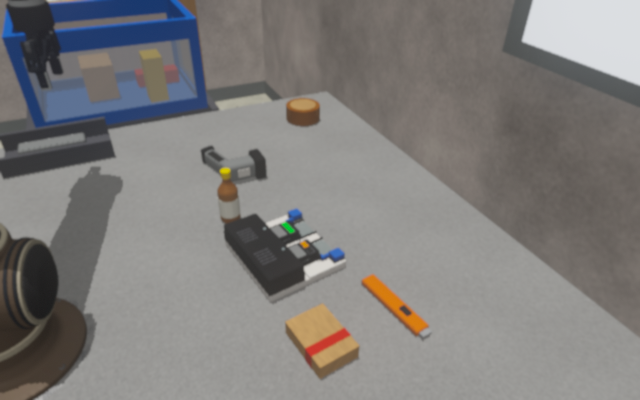

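```bash
cat > h.py <<'E'
import cv2,numpy as np
from plant import sense, eyes, ctrl
def ray(n,uv):
    c=eyes.get_calibration(n); R=cv2.Rodrigues(np.array(c["rvec"]))[0]
    o=-R.T@np.array(c["tvec"]).ravel()
    u=cv2.undistortPoints(np.array(uv,float).reshape(-1,1,2),c["mtx"],np.array(c["dist"])).reshape(-1,2)
    return o,(np.c_[u,np.ones(len(u))]@R)
def onplane(n,uv,z):
    o,d=ray(n,uv); return o+d*((z-o[2])/d[:,2])[:,None]
def proj(n,P):
    c=eyes.get_calibration(n); return cv2.projectPoints(np.array(P,float).reshape(-1,1,3),np.array(c["rvec"]),np.array(c["tvec"]),c["mtx"],np.array(c["dist"]))[0].reshape(-1,2)
def blobs(hsv,lo,hi,roi,mina=8):
    m=cv2.inRange(hsv,np.array(lo),np.array(hi)); k=np.zeros_like(m); x0,y0,x1,y1=roi; k[y0:y1,x0:x1]=m[y0:y1,x0:x1]
    n,l,s,c=cv2.connectedComponentsWithStats(k); return [(c[i].round(2),s[i]) for i in range(1,n) if s[i][4]>=mina],l
E
python3 - <<'E'
from h import *
for n,roi in(("top",(300,190,420,300)),("side",(215,190,355,310))):
    f=np.load(n+"0.npz"); p=f["p"]; d=f["d"]; h=cv2.cvtColor(p,cv2.COLOR_RGB2HSV)
    for nm,lo,hi,z in(("blue",(105,130,60),(125,255,255),33),("green",(45,130,80),(80,255,255),36),("orange",(8,130,120),(25,255,255),36)):
        for c,s in blobs(h,lo,hi,roi)[0]: print(n,nm,c,s,onplane(n,[c],z)[0].round(1))
    x0,y0,x1,y1=roi
    cv2.imwrite(f"pics/{n}0z.png",cv2.resize(p[y0:y1,x0:x1,::-1],None,fx=5.5,fy=5,interpolation=cv2.INTER_CUBIC))
    # deck height
    for uv in([(300,320),(440,300)] if n=="top" else [(200,300),(400,250)]):
        o,dr=ray(n,[uv]); print(n,"deck",(o+dr[0]*d[uv[1],uv[0]]).round(1))
E
```

```text
top blue [383.09 211.83] [379 206  10  17  82] [560.3 -41.6  33. ]
top blue [321.91 220.21] [317 215  12  15  77] [540.7 106.2  33. ]
top green [342.56 233.41] [338 232  10   4  27] [508.2  56.8  36. ]
top orange [414.22 197.89] [409 192  11  13 118] [ 593.6 -117.6   36. ]
top orange [366.64 229.96] [363 228   8   5  25] [516.2  -0.8  36. ]
top deck [304.5 159.5   2.9]
top deck [ 350.  -176.6    2.7]
side blue [293.81 214.36] [289 209  12  12  89] [540.6 103.8  33. ]
side blue [333.78 253.82] [321 249  23  10 125] [559.4 -44.2  33. ]
side green [287.89 227.38] [282 222  13  11  72] [510.1  64.6  36. ]
side orange [225.73 191.65] [219 190  16   5  63] [433.8 242.9  36. ]
side orange [304.59 244.32] [301 241   8   7  41] [518.8   1.8  36. ]
side deck [300.7 -23.    3.3]
side deck [704.9 -62.4   3.1]
```

```bash
python3 -c "
import cv2
for n in('top','side'): print(cv2.imread(f'pics/{n}0z.png').shape)"
```

```text
(550, 660, 3)
(600, 770, 3)
```

View pics/top0z.png

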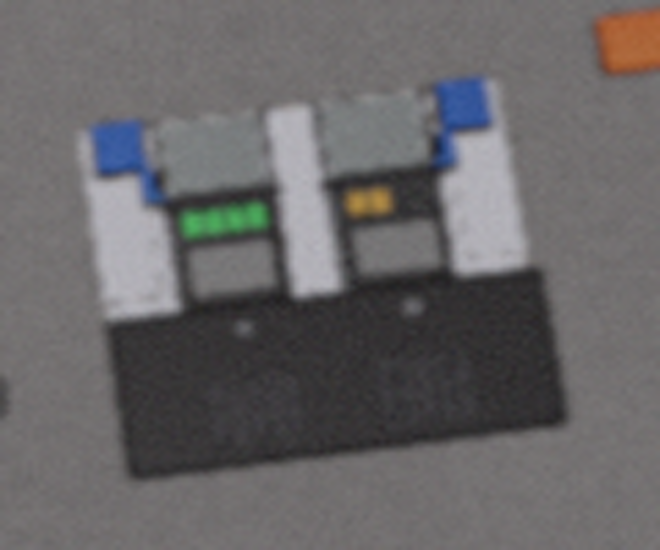

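View pics/side0z.png

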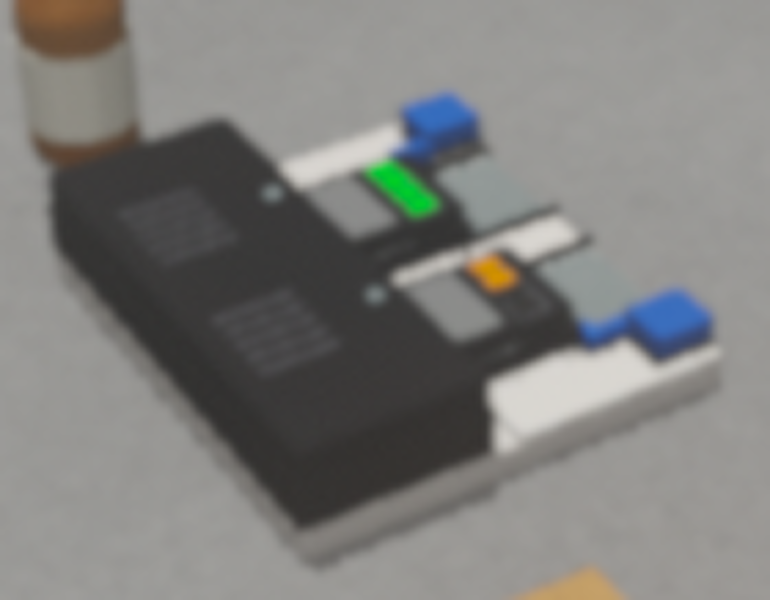

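```bash
python3 - <<'E'
from h import *
from scipy.optimize import least_squares
from scipy.spatial.transform import Rotation as Ro
pts=[] # cam, uv, charger xyz
def T(u,v): return (300+u/5.5-.5,190+v/5-.5)
def S(u,v): return (215+u/5.5-.5,190+v/5-.5)
obs=[("top",T(119,148),(-73,-77,33)),("top",T(464,104),(-73,77,33)),
("side",S(440,117),(-73,-77,33)),("side",S(672,319),(-73,77,33)),
("top",T(109,322),(10,-94,56)),("top",T(543,270),(10,94,56)),("top",T(130,478),(85,-94,56)),("top",T(566,425),(85,94,56))]
W=np.array([onplane(n,[uv],c[2])[0] for n,uv,c in obs]); C=np.array([c for _,_,c in obs],float)
print(W.round(1))
def tf(q,C):
    c,s=np.cos(q[2]),np.sin(q[2]); return np.c_[q[0]+c*C[:,0]-s*C[:,1], q[1]+s*C[:,0]+c*C[:,1]]
for nm,ix in(("all",range(8)),("top",[0,1,4,5,6,7]),("side",[2,3]),("toppads",[0,1])):
    ix=list(ix)
    r=least_squares(lambda q:(tf(q,C[ix])-W[ix][:,:2]).ravel(),[470,30,3.1])
    print(nm,r.x.round(3),"res",r.fun.round(1),"key/outlet",tf(r.x,np.array([[-73,-77,0],[-73,-36,0.]])).round(1).tolist())
R=Ro.from_quat(sense()["orientation"]).as_matrix(); print(R.round(4))
E
```

```text
[[543.4 108.   33. ]
 [564.1 -43.6  33. ]
 [544.1 107.9  33. ]
 [565.2 -45.2  33. ]
 [458.6 111.8  56. ]
 [481.9 -72.   56. ]
 [387.3 103.1  56. ]
 [410.6 -79.4  56. ]]
all [481.758  22.178   3.272] res [ 0.8 -0.   0.1 -1.1  0.1  0.  -1.1  0.5  1.   2.3  2.1 -0.3 -2.   1.3
 -0.9 -2.7] key/outlet [[544.2, 108.0], [549.5, 67.3]]
top [481.587  22.274   3.271] res [ 0.6  0.  -0.1 -1.1  0.9  2.4  1.9 -0.2 -2.2  1.4 -1.1 -2.5] key/outlet [[544.0, 108.1], [549.3, 67.4]]
side [482.338  21.373   3.279] res [ 0.  -0.3 -0.   0.3] key/outlet [[544.1, 107.6], [549.7, 67.0]]
toppads [481.389  22.351   3.277] res [-0.1  0.5  0.1 -0.5] key/outlet [[543.3, 108.5], [548.8, 67.9]]
[[-4.000e-04 -9.597e-01  2.810e-01]
 [-1.400e-03  2.810e-01  9.597e-01]
 [-1.000e+00 -0.000e+00 -1.500e-03]]
```

Call:
step_arm --increments '[0,0,0,-0.14,2.7,0,0,0,-0.14,2.7,0,0,0,-0.135,2.7,0,0,0,0,2.7]' --newtons 60

```text
time: 0.5
tool_pos: [147.5, 503.8, 404.2]
orientation: [0.532, -0.467, -0.531, -0.466]
wrist_force: [-0.6, -0.8, -0.9]
grip_width: 0.333
```

```bash
cat > st.py <<'E'
from h import *
from scipy.spatial.transform import Rotation as Ro
s=sense(); R=Ro.from_quat(s["orientation"]).as_matrix(); print(s["time"],s["tool_pos"].round(1),s["wrist_force"].round(2),s["grip_width"],"w",s["grip_width"]*85.4,ctrl.tips_ahead)
print("toolz",R[:,2].round(3),"toolx",R[:,0].round(4))
tgt=np.array([546.9,87.6,0]); print("to go in tool axes cm (x ignore)",((tgt-s["tool_pos"])@R/10).round(2), "yaw err",(np.arctan2(R[1,2],R[0,2])-(3.272-np.pi/2)).round(4))
E
python3 st.py
```

```text
0.5 [147.5 503.8 404.2] [-0.61 -0.8  -0.9 ] 0.3331410103413632 w 28.450242283152416 173.4
toolz [-0.13   0.991 -0.001] toolx [-3.e-04 -9.e-04 -1.e+00]
to go in tool axes cm (x ignore) [ 40.45 -34.2  -46.43] yaw err 0.0002
```

Call:
step_arm --increments '[0,-2.28,-3.1,0,2.7,0,-2.28,-3.1,0,2.7,0,-2.28,-3.1,0,2.7,0,-2.28,-3.1,0,2.7,0,-2.28,-3.1,0,2.7,0,-2.28,-3.1,0,2.7,0,-2.28,-3.1,0,2.7,0,-2.28,-3.1,0,2.7,0,-2.28,-3.1,0,2.7,0,-2.28,-3.1,0,2.7,0,-2.28,-3.1,0,2.7,0,-2.28,-3.1,0,2.7,0,-2.28,-3.1,0,2.7,0,-2.28,-3.1,0,2.7,0,-2.28,-3.1,0,2.7,0,0,0,0,2.7,0,0,0,0,2.7]'

```text
time: 2.2
tool_pos: [547.2, 86.6, 404.0]
orientation: [-0.53, 0.468, 0.531, 0.467]
wrist_force: [-0.5, 0.8, 0.1]
grip_width: 0.317
```

```bash
python3 st.py
```

```text
2.2 [547.2  86.6 404. ] [-0.47  0.79  0.06] 0.31727040231933223 w 27.094892358070975 173.4
toolz [-0.126  0.992  0.   ] toolx [-1.5e-03  1.0e-04 -1.0e+00]
to go in tool axes cm (x ignore) [ 4.04e+01 -4.00e-02  9.00e-02] yaw err -0.0043
```

Call:
step_arm --increments '[3.4,0,0.09,0,2.7,3.4,0,0,0,2.7,3.4,0,0,0,2.7,3.4,0,0,0,2.7,3.4,0,0,0,2.7,0,0,0,0,2.7,0,0,0,0,2.7]'

```text
time: 2.9
tool_pos: [546.2, 88.9, 235.3]
orientation: [-0.531, 0.467, 0.532, 0.466]
wrist_force: [0.3, -0.5, 0.5]
grip_width: 0.314
```

```bash
python3 st.py; python3 - <<'E'
from h import *
for n,(x0,y0,x1,y1) in(("top",(300,170,420,280)),("side",(230,130,370,250))):
    p,d=eyes.capture(n); np.savez(n+"1.npz",p=p,d=d)
    cv2.imwrite(f"pics/{n}1z.png",cv2.resize(p[y0:y1,x0:x1,::-1],None,fx=5.5,fy=5,interpolation=cv2.INTER_CUBIC))
E
```

```text
2.9 [546.2  88.9 235.3] [ 0.34 -0.45  0.49] 0.31401789936323066 w 26.8171286056199 173.4
toolz [-0.13   0.991  0.   ] toolx [-0.001 -0.    -1.   ]
to go in tool axes cm (x ignore) [23.53 -0.08 -0.14] yaw err 0.0002
```

View pics/top1z.png

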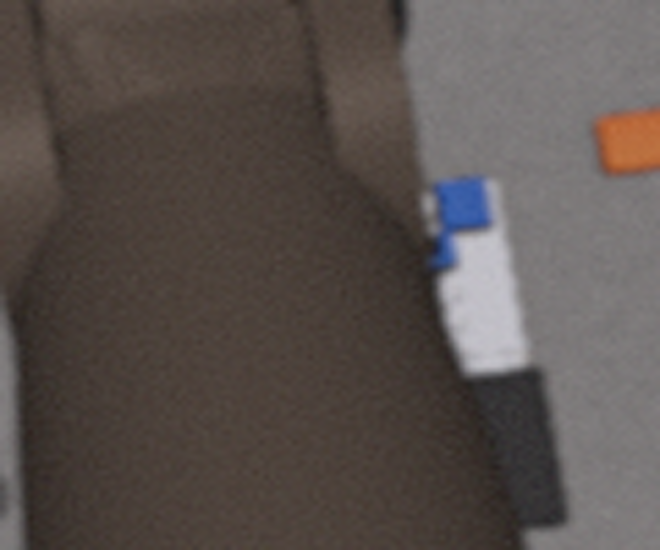

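View pics/side1z.png

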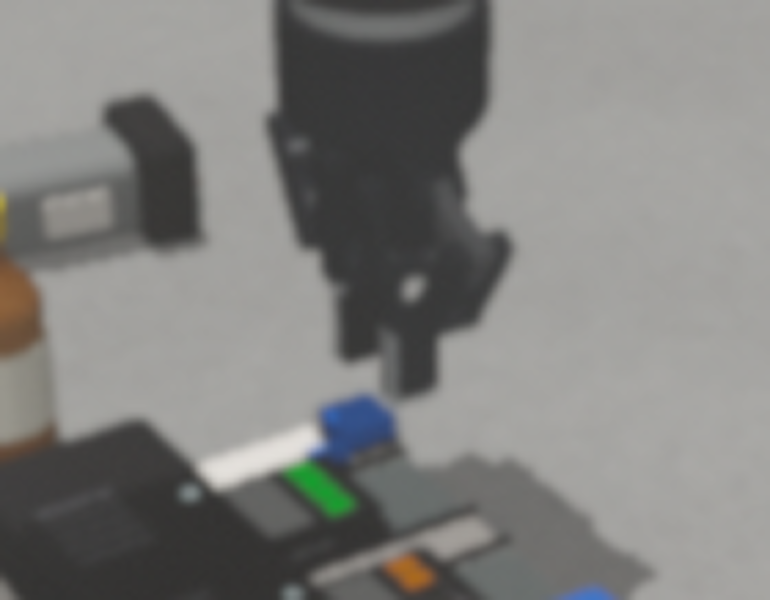

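```bash
python3 - <<'E'
from h import *
R=np.array([[np.cos(3.272),-np.sin(3.272)],[np.sin(3.272),np.cos(3.272)]]); o=np.array([481.76,22.18])
s=sense()["tool_pos"][:2]; c=(s-o)@R; print("TCP in charger",c.round(1))
for z in(62,66,70):
  for nm,y0,y1 in(("key",-13.5,-28),("front",13.5,28)):
    P=[np.r_[o+R@(c+[dx,dy]),z] for dx in(-11,11) for dy in(y0,y1)]
    q=proj("side",P); print(z,nm,[(round((u-230+.5)*5.5),round((v-130+.5)*5)) for u,v in q])
E
```

```text
TCP in charger [-73.7 -57.4]
62 key [(391, 360), (371, 344), (342, 377), (322, 360)]
62 front [(429, 392), (450, 410), (379, 409), (400, 427)]
66 key [(391, 353), (371, 336), (342, 369), (322, 352)]
66 front [(429, 385), (450, 402), (379, 401), (400, 419)]
70 key [(391, 345), (371, 328), (342, 361), (322, 344)]
70 front [(429, 377), (450, 394), (379, 393), (400, 411)]
```

```bash
python3 - <<'E'
from h import *
f=np.load("side1.npz"); p=f["p"]; d=f["d"]
x0,y0,x1,y1=280,170,330,215
cv2.imwrite("pics/side1zz.png",cv2.resize(cv2.convertScaleAbs(p[y0:y1,x0:x1,::-1],alpha=1.6,beta=10),None,fx=13,fy=13,interpolation=cv2.INTER_LINEAR))
for uv in[(304,203),(306,203),(308,203),(305,200),(305,206),(293,198),(295,195),(293,213),(295,213)]:
    o,dr=ray("side",[uv]); print(uv,d[uv[1],uv[0]],(o+dr[0]*d[uv[1],uv[0]]).round(1))
E
```

```text
(304, 203) 942.5116 [545.6  62.9  88. ]
(306, 203) 946.7795 [550.7  64.2  85.6]
(308, 203) 947.5914 [554.6  63.   85.3]
(305, 200) 940.5227 [548.2  63.7  94.1]
(305, 206) 947.00366 [547.5  62.   80.6]
(293, 198) 977.21655 [539.5 104.3  75.7]
(295, 195) 973.8871 [543.7 103.3  82.8]
(293, 213) 1002.71234 [539.9 106.3  35.1]
(295, 213) 1000.98895 [543.2 103.2  36.3]
```

View pics/side1zz.png

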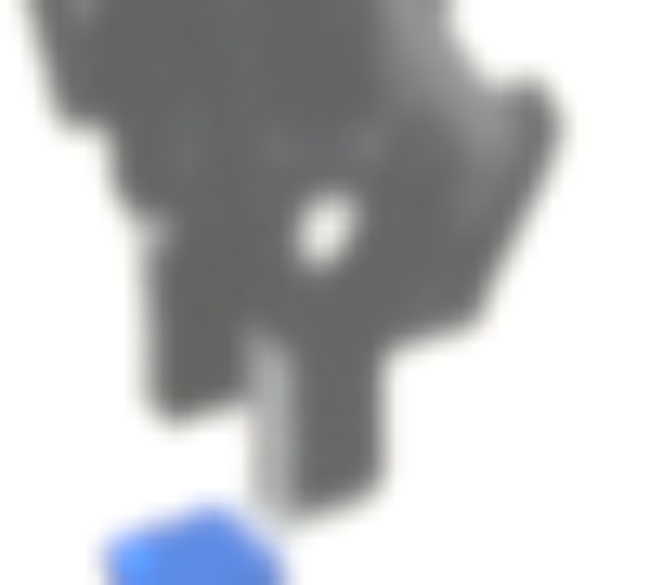

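```bash
python3 - <<'E'
from h import *
yaw=3.272
R=np.array([[np.cos(yaw),-np.sin(yaw)],[np.sin(yaw),np.cos(yaw)]]); o=np.array([481.76,22.18])
n2=R[:,1] # charger y dir
def hit(uvz,yc):
    uv=[(280+u/13-.5,170+v/13-.5) for u,v in uvz]
    C,D=ray("side",uv)
    t=(yc-(C[:2]-o)@n2)/(D[:,:2]@n2); P=C+D*t[:,None]
    return np.c_[(P[:,:2]-o)@R,P[:,2]].round(1)
f=np.load("side1.npz"); d=f["d"]
for v in(200,203,205,207,208,209):
  for u in(303,305,307):
    C,D=ray("side",[(u,v)]); P=C+D[0]*d[v,u]; print(u,v,((P[:2]-o)@R).round(1),P[2].round(1),end=" | ")
  print()
for yc in(-36,-32,-29): print(yc,hit([(297,520),(380,490),(385,350)],yc).tolist())
for yc in(-84,-71): print("key bottom-left",yc,hit([(170,420),(240,400),(145,230)],yc).tolist())
E
```

```text
303 200 [-66.1 -31.8] 96.5 | 305 200 [-71.3 -32.5] 94.1 | 307 200 [-75.6 -31.8] 93.0 | 
303 203 [-68.6 -35.8] 85.7 | 305 203 [-71.4 -32.6] 86.6 | 307 203 [-76.3 -32.8] 84.6 | 
303 205 [-67.9 -34.6] 81.8 | 305 205 [-70.2 -30.8] 83.2 | 307 205 [-78.4 -36. ] 76.9 | 
303 207 [-67.2 -33.6] 77.6 | 305 207 [-69.9 -30.2] 78.7 | 307 207 [-77.4 -34.4] 73.2 | 
303 208 [-67.2 -33.6] 75.2 | 305 208 [-72.1 -33.6] 73.2 | 307 208 [-80.5 -39.1] 66.5 | 
303 209 [-69.7 -37.6] 69.2 | 305 209 [-75.1 -38.4] 66.6 | 307 209 [-126.9 -111.2] 0.9 | 
-36 [[-67.2, -36.0, 69.9], [-82.7, -36.0, 69.7], [-83.4, -36.0, 96.4]]
-32 [[-64.7, -32.0, 73.4], [-80.1, -32.0, 73.2], [-80.7, -32.0, 99.7]]
-29 [[-62.8, -29.0, 76.0], [-78.1, -29.0, 75.8], [-78.8, -29.0, 102.2]]
key bottom-left -84 [[-72.8, -84.0, 58.1], [-86.2, -84.0, 57.0], [-68.7, -84.0, 96.9]]
key bottom-left -71 [[-65.1, -71.0, 68.8], [-78.3, -71.0, 67.8], [-61.1, -71.0, 106.9]]
```

Call:
step_arm --increments '[1.0,0,-0.1,0,2.7,1.0,0,0,0,2.7,0.8,0,0,0,2.7,0,0,0,0,2.7,0,0,0,0,2.7]'

```text
time: 3.5
tool_pos: [546.8, 87.0, 206.4]
orientation: [-0.531, 0.467, 0.532, 0.466]
wrist_force: [-0.7, -0.4, -0.2]
grip_width: 0.317
```

```bash
python3 st.py; python3 - <<'E'
from h import *
for n,(x0,y0,x1,y1) in(("side",(270,170,340,240)),):
    p,d=eyes.capture(n)
    cv2.imwrite(f"pics/{n}2z.png",cv2.resize(cv2.convertScaleAbs(p[y0:y1,x0:x1,::-1],alpha=1.4),None,fx=8.5,fy=8.5,interpolation=cv2.INTER_CUBIC))
E
```

```text
3.5 [546.8  87.  206.4] [-0.7  -0.4  -0.19] 0.3173690742206347 w 27.103318938442207 173.4
toolz [-0.13   0.992 -0.   ] toolx [-9.e-04 -2.e-04 -1.e+00]
to go in tool axes cm (x ignore) [20.64 -0.03  0.06] yaw err -0.0004
```

View pics/side2z.png

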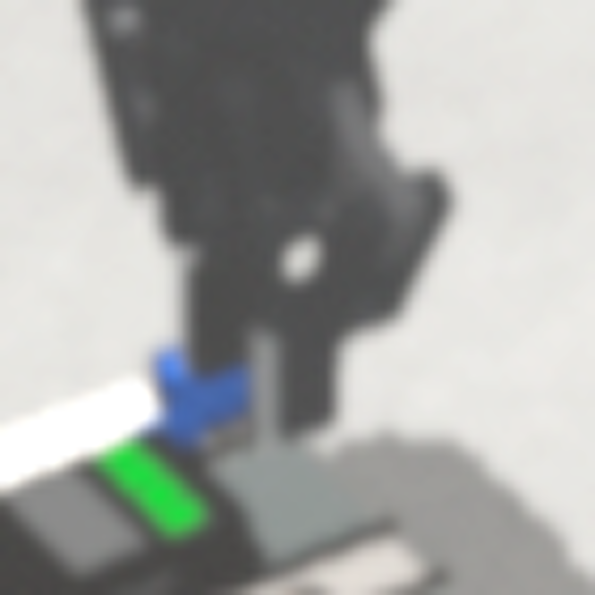

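Call:
step_arm --increments '[0.3,0,0,0,2.7,0,0,0,0,2.7,0,0,0,0,2.7]'

```text
time: 3.85
tool_pos: [547.1, 87.0, 204.0]
orientation: [0.532, -0.466, -0.531, -0.467]
wrist_force: [0.2, -0.9, 2.3]
grip_width: 0.313
```

Call:
step_arm --increments '[0.2,0,0,0,2.7,0,0,0,0,2.7,0,0,0,0,2.7]'

```text
time: 4.15
tool_pos: [547.1, 87.1, 201.9]
orientation: [0.532, -0.466, -0.531, -0.467]
wrist_force: [0.0, 0.3, 4.2]
grip_width: 0.32
```

Call:
step_arm --increments '[0.2,0,0,0,2.7,0,0,0,0,2.7,0,0,0,0,2.7]'

```text
time: 4.45
tool_pos: [547.3, 87.1, 200.0]
orientation: [0.532, -0.466, -0.531, -0.467]
wrist_force: [-0.1, 0.6, 3.9]
grip_width: 0.314
```

Call:
step_arm --increments '[0.2,0,0,0,2.7,0.2,0,0,0,2.7,0,0,0,0,2.7,0,0,0,0,2.7]'

```text
time: 4.85
tool_pos: [547.3, 87.1, 196.2]
orientation: [0.532, -0.466, -0.531, -0.467]
wrist_force: [0.3, -0.7, 6.3]
grip_width: 0.32
```

```bash
cat > pic.py <<'E'
from h import *
import sys
k=sys.argv[1]
p,d=eyes.capture("side"); x0,y0,x1,y1=(260,170,340,240)
cv2.imwrite(f"pics/side{k}.png",cv2.resize(cv2.convertScaleAbs(p[y0:y1,x0:x1,::-1],alpha=1.4),None,fx=8.5,fy=8.5,interpolation=cv2.INTER_CUBIC))
b,_=blobs(cv2.cvtColor(p,cv2.COLOR_RGB2HSV),(45,130,80),(80,255,255),(215,190,355,310))
for c,s in b: print(c,s,onplane("side",[c],36)[0])
E
python3 st.py; python3 pic.py 3
```

```text
4.85 [547.3  87.1 196.2] [ 0.26 -0.73  6.34] 0.32045964005439476 w 27.367253260645313 173.4
toolz [-0.13   0.992  0.   ] toolx [ 1.1e-03  2.0e-04 -1.0e+00]
to go in tool axes cm (x ignore) [19.62  0.05  0.05] yaw err -0.0001
[294.62 224.54] [289 219  12  11  61] [526.43145462  67.39572571  36.        ]
```

View pics/side3.png

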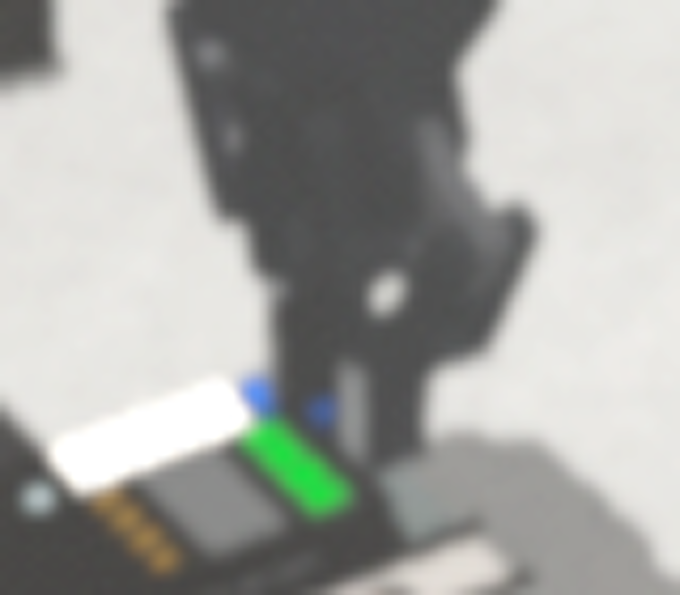

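Call:
step_arm --increments '[0,0,0,0,2.7,0,0,0,0,2.7,0,0,0,0,2.7,0,0,0,0,2.7,0,0,0,0,2.7]'

```text
time: 5.4
tool_pos: [547.3, 87.1, 196.2]
orientation: [0.532, -0.466, -0.531, -0.467]
wrist_force: [0.7, -0.4, 6.5]
grip_width: 0.314
```

```bash
python3 pic.py 4; python3 - <<'E'
from h import *
p,d=eyes.capture("side")
cv2.imwrite("pics/full5.png",p[:,:,::-1])
h=cv2.cvtColor(p,cv2.COLOR_RGB2HSV)
print(blobs(h,(8,130,120),(25,255,255),(290,235,320,255))[0])
E
python3 st.py
```

```text
[294.62 224.54] [289 219  12  11  61] [526.43145462  67.39572571  36.        ]
[(array([304.25, 244.19]), array([301, 241,   8,   7,  32], dtype=int32))]
5.5 [547.3  87.1 196.2] [0.21 0.03 6.94] 0.317479948819459 w 27.112787629181803 173.4
toolz [-0.13   0.992 -0.   ] toolx [ 1.2e-03  1.0e-04 -1.0e+00]
to go in tool axes cm (x ignore) [19.62  0.06  0.05] yaw err -0.0001
```

View pics/full5.png

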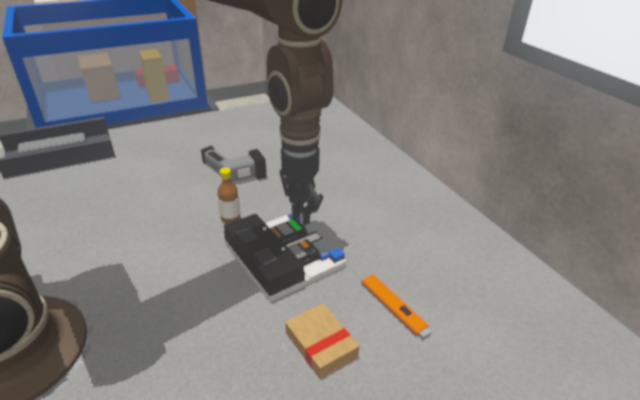

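The green-light battery is stopped against the front finger: its lights sit at about (295, 225) and were at (288, 227) before. They have not moved between the last two looks. The other battery's lights are still at (304, 244), and the bystanders look unmoved.

```bash
python3 -c "
from plant import ctrl
print(ctrl.finish_job())"
```

```text
the job is handed in; nothing more can be done
None
```

The fully charged battery is released and waiting for you, held part way out with the finger in front of it. It was in the charger's right bay, on the robot's left.

- **What I did:** one finger pressed that bay's blue key about 8 mm down. The other finger was already in the bay outlet and caught the battery. The job was handed in at 5.5 s with both fingers still in place.
- **Battery position:** its green lights moved about 16.5 mm forward. They were at the same spot in two looks about 0.5 s apart. It looks flat between its guides.
- **Force:** the wrist felt about 6 to 7 N upward from the key spring, and the arm pose was steady.
- **Other things:** the lights of the other battery were within half a pixel of where they were at the start. The scanner, carton, bottle and box knife looked unmoved in the side picture. I did not measure those.
- **Disagreement:** the camera put the fingertips about 3 to 5 mm higher than contact with the key later showed, and the deck depth read about 3 mm high. I set the pressing depth by the contact force instead.

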